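# Close the packing jig on the tray

## Task

Set the packing jig to the food tray standing in it: push that tray right into the jig's corner, flat against the back fence and the end plate, and push the sliding guide along its rail towards the tray, past any wider settings, until it clicks into the notch that just closes it on the tray. Push with the fingertips or the outside of the fingers only: do not grip or lift anything, and leave the other tray and the two tins where they are.

Things in the scene. Friction and masses are not known exactly. Their poses are not given: they have to be found in the camera images.
- jig: Grey steel packing jig bolted to the bench; immovable. Origin: bench level, in the inner corner where the face of the back fence (plane x = 0) meets the face of the end plate (plane y = 0). x points through the fence, away from the tray side; y runs along the fence from the end plate towards the guide; z up. The tray belongs at x < 0, y > 0. Behind the fence is a foot to x = 55 mm.
- end_plate (a point): Top centre of the end plate's inner face: 60 mm above the bench, at jig x = -57 mm, y = 0. The plate is 6 mm thick, 126 mm wide (jig x = -120 to 6 mm), with a bolted foot outside it, 46 mm wide, 8 mm high over the bolts.
- notch_mid (a point): Middle one of three 17 mm wide cross slots (notches), 50 mm apart, in the top of the aluminium rail on the back fence (rail top 51 mm above the bench, 36 mm wide, 440 mm long). With the guide's catch in them the clear length from end plate to guide is 144, 194 or 244 mm: 4 mm more than a tray of 140, 190 or 240 mm.
- guide (a joint): Travel of the guide in m. 0: fully open, its tray side at jig y = 350 mm; it grows towards the end plate (tray side at 350 mm - travel), to 0.222. Clicks at 0.106, 0.156 and 0.206 (244, 194, 144 mm clear). Starts at 0 to 0.035. Sliding takes 2 to 3 N; the catch pulls the guide the last 5 mm into a notch, so the push dips to nothing; to push it on out of a notch takes about 13 N.
- guide_push (a point): Point on the guide plate's outer face (it looks along jig +y), 35 mm above the bench, 65 mm from the fence (jig x = -65 mm), 9 mm behind the guide's tray side: push here, towards jig -y. The black saddle on the rail, 75 mm long (jig x = -3 to 41 mm), bears a spring housing and pin to 104 mm high; a bracket joins it to the plate at x = -31 to 0 mm, 60 mm high.
- guide_plate: Upright steel plate of the sliding guide, 108 mm wide (jig x = -111 to -3 mm), 5 mm thick, from 4 to 62 mm above the bench. Its outer face is the one to push. Origin: on the fence plane, at bench level, in the plane of the guide's tray side; axes as the jig's.
- guide_facing: White plastic facing, 4 mm thick, on the tray side (jig -y) of the guide plate; same origin and axes. Do not squeeze plate and facing between the fingers.
- tray_long: Open cardboard tray, packed, 130 mm deep (own x), 190 mm long (own y), 70 mm high, 0.5 to 0.9 kg; smooth, slides with 1 to 4 N. Origin: centre of its underside. It stands in the jig (jig y > 0) or outside, beyond the end plate (jig y < 0). In the jig it starts roughly square, 5 to 35 mm off the fence, 20 to 60 mm off the end plate; home, its centre is at jig x = -65, y = 95 mm.
- tray_short: As the long tray, but 140 mm long (own y). In the jig it starts 45 to 85 mm off the end plate; home, its centre is at jig x = -65 mm, y = 70 mm. One of the two trays is in the jig; leave the other alone.
- tin_a: Tin, 74 mm diameter, 110 mm high, standing on the robot side of the tray outside the jig; leave alone. Origin at the centre of its underside.
- tin_b: Tin of the same size, standing beyond the open end of the rail; leave alone. Origin at the centre of its underside.

How it is judged (in metres and radians):
At the end, for the whole second after the job is handed in: The jig's tray is home: within 6 mm of back fence and end plate, square within 0.045 rad, flat on the bench, at rest; the guide is clicked into that tray's notch (travel 0.156 for the long tray, 0.206 for the short one, within 3 mm), at rest (((y of tray_long in the frame of jig between 0.091 and 0.101 m and x of tray_long in the frame of jig between -0.071 and -0.061 m and angle between the x axis of tray_long and the x axis of jig, either way round below 0.045 rad and height (world z) of tray_long below 0.004 m and linear speed of tray_long below 0.01 m/s and value of joint guide between 0.153 and 0.159 m) or (y of tray_short in the frame of jig between 0.066 and 0.076 m and x of tray_short in the frame of jig between -0.071 and -0.061 m and angle between the x axis of tray_short and the x axis of jig, either way round below 0.045 rad and height (world z) of tray_short below 0.004 m and linear speed of tray_short below 0.01 m/s and value of joint guide between 0.203 and 0.209 m)) and velocity of joint guide between -0.01 and 0.01 m/s); the robot touches nothing.
It fails at once if a tray was lifted or tipped (height (world z) of any of tray_long, tray_short above 0.012 m or angle between any of tray_long, tray_short's own z axis and vertical above 0.12 rad).
It fails at once if the guide was gripped between the fingers (contact force between the fingers and guide_plate above 1 N and contact force between the fingers and guide_facing above 1 N).
It fails at once if the tray outside the jig was disturbed ((y of tray_long in the frame of jig below -0.02 m and distance of tray_long from where it was at the start of the episode above 0.02 m) or (y of tray_short in the frame of jig below -0.02 m and distance of tray_short from where it was at the start of the episode above 0.02 m)).
It fails at once if a tin was disturbed (distance of any of tin_a, tin_b from where it was at the start of the episode above 0.02 m).
It also fails if it takes over 61 s, if anything falls off the work surface, if the arm or the gripper's body presses on something with over 40 N, if the wrist force passes 120 N, or if a joint passes its speed limit or range.

## Robot

A 7-joint arm with a two-finger parallel gripper is mounted at the origin on the work surface. World frame = base frame: x ahead of the robot, y to its left, z up, the work surface at z = 0. Lengths are in mm, angles in rad, forces in N, time in s.
With the tool pointing down it reaches from about 400 to 850 mm from the base axis. Payload 10.4 kg.
Tool frame: the origin (TCP) lies midway between the tips of the shut fingers; the grasp point (between the pads) lies 19 mm behind it; z points along the fingers, y is the line along which they close (so a half turn about z gives the same grasp; the last joint's range is limited). The gripper opens to 87 mm and grips with 3 to 60 N. Pads are 19 mm wide; open, the fingers measure 117 mm over their backs; the gripper's body (75 mm by 190 mm) begins 51 mm behind the grasp point.
Start: joints at [1.287, 0.332, -0.065, 1.46, 0.022, 1.35, -0.088], TCP at [161.18, -603.882, 222.576] pointing down, gripper open.
Joint ranges: [-2.6, 2.6], [-0.5, 2.12], [-1.47, 1.34], [0.16, 2.42], [-1.27, 4.41], [0.06, 2.06], [-2.6, 2.6]. Speed limits (rad/s): [2.22, 2.22, 2.79, 2.79, 3.14, 3.14, 3.14].

## Interface

Orientations are given as [roll, pitch, yaw] about the fixed x, y, z axes, in that order (R = Rz(yaw) Ry(pitch) Rx(roll)).
In Python, from workcell import arm, hand, sensors, capture, get_calibration, workorder gives the robot as it stands. Calls block until the motion is done:
- arm.movep(position, orientation): joint-space move of the TCP to a pose.
- arm.servo_line(position, rot=None, velocity=150, contact_N=None): straight line of the TCP; rot=None keeps the orientation; velocity is the mean speed in mm/s. With contact_N (N) it stops when the force on the tool has changed by that much, and returns True; else False.
- arm.movej(angles): joint-space move.
- hand.gripper_open() and hand.gripper_close(squeeze=None): open the fingers fully, or close them until they stop; squeeze is the grip in N (None keeps the last).
- arm.pause(seconds).
- arm.ik(position, orientation): joint angles nearest the present ones, or None.
- sensors.get_obs(): the state.
- capture(name): name is "side" or "top"; returns the picture (420x560x3 uint8, red, green, blue); there is no depth.
- get_calibration(name): a dict with "camera_matrix" (3x3 intrinsics, pixels), "dist" ([k1, k2, p1, p2, k3] as OpenCV has them; the pictures are not rectified), "pose" (4x4, takes a point from camera to world coordinates). Camera axes: x right, y up, looking along -z (the intrinsics and any distortion apply to the point x, -y, -z); pixel columns grow to the right and rows downward; lengths in mm; the calibration is good to about 2 mm. A picture is of the moment at which its call begins. get_calibration takes no time and is no camera call.
A pose or a line that the arm cannot do raises arm.MotionError and nothing moves.
- workorder.job_done(): hands the job in; it is judged then, once.
The state is a dict: "t": time; "joint_pos": joint angles; "joint_vel": joint speeds; "tau": joint torques, N m; "position": TCP position; "orientation": TCP orientation; "wrist_force": force on the tool from outside, world axes, zero at the start; "ft_torque": the same for the moment, N m; "opening": finger opening in mm; "grip_force": force on a finger pad.
Only numpy, scipy, OpenCV 4.12 (cv2) and the standard library are available. Lean on these libraries where they do the work, as an engineer would, in place of code of your own. Each camera call takes 0.05 s, during which the arm holds its last target. There are 200 camera calls.

## Working session

There is one attempt and no reset: what is moved stays moved. The work goes in short steps, each a Python script; the robot and the scene stay as the last script left them, time stands still between calls to the robot, and variables do not carry over. Pictures are saved under pics/ and viewed, at most 10 in all, crops included, and the job is handed in when it is done.

```bash
ls; mkdir -p pics; python3 - <<'E'
from workcell import arm, hand, sensors, capture, get_calibration
import cv2,numpy as np
for n in("top","side"):
    im=capture(n); cv2.imwrite(f"pics/{n}0.png",im[:,:,::-1]); c=get_calibration(n)
    print(n,np.round(c["camera_matrix"],1).tolist(),c["dist"],np.round(c["pose"],3).tolist())
print(sensors.get_obs())
E
```

```text
pics
top [[505.2, 0.0, 279.2], [0.0, 505.2, 202.1], [0.0, 0.0, 1.0]] [0.01925864 0.         0.         0.         0.        ] [[-0.026, 0.995, -0.101, 428.562], [-0.999, -0.028, -0.022, -26.33], [-0.025, 0.101, 0.995, 1454.718], [0.0, 0.0, 0.0, 1.0]]
side [[483.5, 0.0, 280.7], [0.0, 483.5, 212.9], [0.0, 0.0, 1.0]] [-0.04720388  0.          0.          0.          0.        ] [[0.993, 0.067, -0.097, 448.336], [-0.118, 0.623, -0.773, -949.531], [0.008, 0.779, 0.627, 798.605], [0.0, 0.0, 0.0, 1.0]]
{'t': 0.1, 'joint_pos': array([ 1.28740956,  0.33280034, -0.06471448,  1.46082192,  0.0216029 ,
        1.34990152, -0.0885157 ]), 'joint_vel': array([-1.10489218e-04, -1.14279224e-03, -5.61498670e-04, -2.31095697e-03,
       -9.64490702e-04, -1.30200309e-03, -8.43050150e-05]), 'tau': array([ 1.28261716e-03, -6.24546933e+01,  2.44543614e-02, -3.90718853e+01,
       -6.14195969e-02,  3.65304714e-02,  6.27730537e-05]), 'position': array([ 161.06982686, -603.54525822,  221.85565109]), 'orientation': array([-3.14035827e+00,  5.29186886e-05,  2.60803881e-01]), 'wrist_force': array([-0.33172284,  0.88302625, -0.52731483]), 'ft_torque': array([-0.04788754, -0.00496591,  0.04231385]), 'grip_force': 0.0, 'opening': 86.95630018893249}
```

View pics/top0.png

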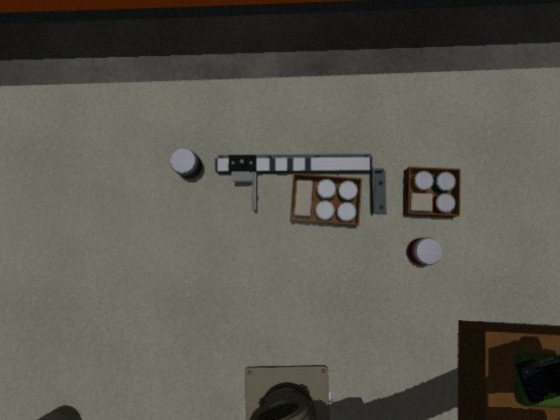

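View pics/side0.png

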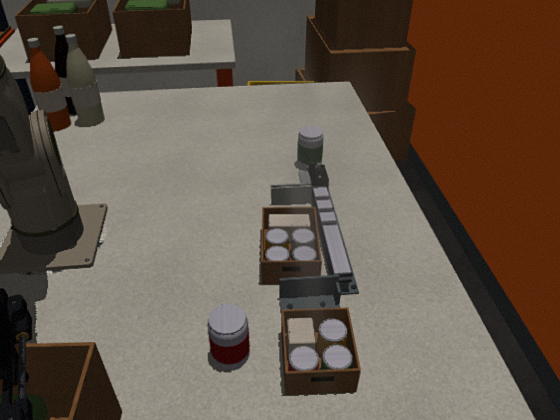

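The top view shows the long tray in the jig, with its rim at about px 292–361 × 175–225. The end plate is at about (372, 190), the rail at (217–371, 163) and the guide plate at (254, 190). The short tray is outside the jig at about (432, 191). I'll zoom in to get the pixel positions more accurately.

```bash
cat > h.py <<'E'
import cv2,numpy as np
from workcell import get_calibration
def cast(px,z,name="top"):
    """pixels -> world points on plane height z"""
    c=get_calibration(name);P=np.array(c["pose"])
    u=cv2.undistortPoints(np.array(px,float).reshape(-1,1,2),np.array(c["camera_matrix"]),np.array(c["dist"])).reshape(-1,2)
    d=np.c_[u[:,0],-u[:,1],-np.ones(len(u))]@P[:3,:3].T
    o=P[:3,3]; return o+d*((z-o[2])/d[:,2])[:,None]
E
python3 - <<'E'
import cv2,numpy as np
im=cv2.imread("pics/top0.png")
c=cv2.resize(im[140:240,205:405],None,fx=4,fy=4,interpolation=cv2.INTER_CUBIC)
c=cv2.convertScaleAbs(c,alpha=1.6)
for i in range(0,200,20):cv2.putText(c,str(205+i),(i*4,10),0,.35,(0,255,255));cv2.line(c,(i*4,12),(i*4,20),(0,255,255))
for i in range(0,100,20):cv2.putText(c,str(140+i),(0,i*4+4),0,.35,(0,255,255))
cv2.imwrite("pics/crop0.png",c)
hsv=cv2.cvtColor(im,cv2.COLOR_BGR2HSV)
m=cv2.inRange(hsv,(5,90,20),(20,255,200)); m[:140]=0;m[240:]=0
m=cv2.morphologyEx(m,cv2.MORPH_CLOSE,np.ones((5,5)))
for k in cv2.findContours(m,0,2)[0]:
    if cv2.contourArea(k)>300: r=cv2.minAreaRect(k);print(r,cv2.boxPoints(r).round(1).tolist())
E
```

```text
((325.5523376464844, 198.759765625), (69.23905944824219, 47.848304748535156), 4.864514350891113) [[289.0, 219.6999969482422], [293.1000061035156, 172.0], [362.1000061035156, 177.89999389648438], [358.0, 225.5]]
((431.3841857910156, 191.85806274414062), (56.79383850097656, 48.97089767456055), 1.9749339818954468) [[402.20001220703125, 215.39999389648438], [403.79998779296875, 166.39999389648438], [460.6000061035156, 168.39999389648438], [458.8999938964844, 217.3000030517578]]
```

View pics/crop0.png

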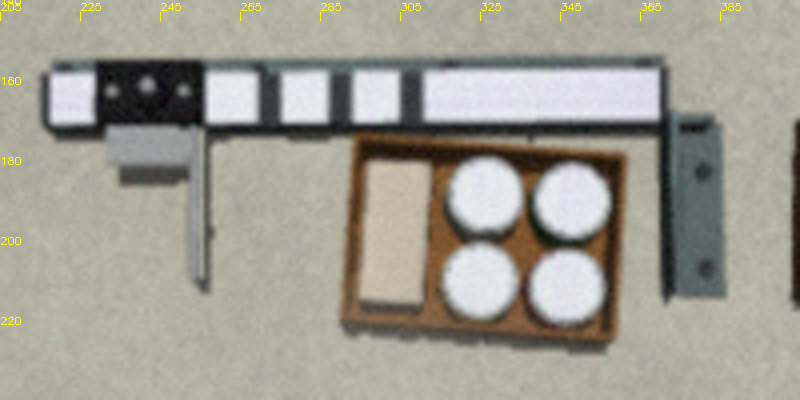

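```bash
cat >> h.py <<'E'
def cc(p): return np.array(p,float)/4+[205,140]-[.375,.375]
fr=cast(cc([(100,126),(655,121.5)]),51)      # front edge of rail top
bk=cast(cc([(100,71),(655,67)]),51)
d=fr[0]-fr[1]; d/=np.linalg.norm(d); d[2]=0   # jig +y
YAW=np.arctan2(-d[0],d[1])                    # jig yaw in world
ex=np.array([np.cos(YAW),np.sin(YAW),0]);ey=np.array([-np.sin(YAW),np.cos(YAW),0])
E
python3 - <<'E'
from h import *
print("yaw",YAW,"width",(bk-fr)@ex)
show=lambda n,p,z:print(n,np.round(np.c_[cast(cc(p),z)@ex,cast(cc(p),z)@ey],1).tolist())
show("railfront",[(100,126),(655,121.5)],51)
show("rail ends",[(50,100),(660,95)],51)
show("notches",[(269,98),(341,97),(411,96)],51)
show("plate top L/R",[(663,115),(663,297),(671,115),(671,297)],60)
show("foot outer",[(721,115),(724,296)],4)
show("guide facing R top",[(208,140),(209,285)],62)
show("guide plate L top",[(190,190),(192,280)],62)
t=cast(cc([(357,137),(624,153),(612,340),(343,323)]),70)
show("tray",[(357,137),(624,153),(612,340),(343,323)],70)
print(np.linalg.norm(np.diff(t[[0,1,2,3,0]],axis=0),axis=1))
E
python3 - <<'E'
import cv2
im=cv2.imread("pics/side0.png")
c=cv2.convertScaleAbs(cv2.resize(im[165:325,250:370],None,fx=5,fy=3.7,interpolation=cv2.INTER_CUBIC),alpha=1.6)
cv2.imwrite("pics/crop1.png",c)
E
```

```text
yaw -0.021640494254564383 width [39.2828085  38.64744522]
railfront [[659.8, 156.7], [659.8, -232.6]]
rail ends [[678.6, 192.1], [678.5, -236.5]]
notches [[678.8, 37.5], [679.1, -13.2], [679.4, -62.4]]
plate top L/R [[662.8, -236.8], [536.0, -234.1], [662.8, -242.4], [536.0, -239.5]]
foot outer [[671.9, -287.3], [540.8, -286.2]]
guide facing R top [[647.5, 79.7], [546.0, 79.0]]
guide plate L top [[612.4, 92.3], [549.6, 90.8]]
tray [[647.5, -24.1], [634.9, -208.0], [506.0, -197.2], [518.6, -13.6]]
[184.26494554 129.34560499 184.00261862 129.33332417]
```

View pics/crop1.png

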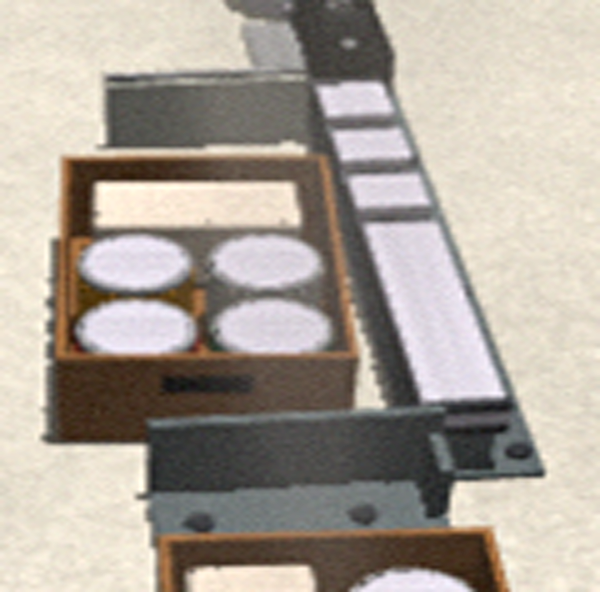

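```bash
cat >> h.py <<'E'
from workcell import arm,hand,sensors
O=657*ex-236*ey
def W(x,y,z): return (O+x*ex+y*ey+[0,0,z]).tolist()
def rot(a=0): return [np.pi,0,YAW+a]
def jig():
    o=sensors.get_obs(); p=np.array(o["position"])-O; f=np.array(o["wrist_force"])
    return "t %.1f pos %s F %s"%(o["t"],np.round([p@ex,p@ey,p[2]],1),np.round([f@ex,f@ey,f[2]],1))
E
python3 - <<'E'
from h import *
for a in(np.pi/2,-np.pi/2): print(a,arm.ik(W(-70,270,200),rot(a)))
arm.movep(W(-200,125,220),rot())
arm.servo_line(W(-200,125,35),velocity=150);print(jig())
arm.servo_line(W(-150,125,35),velocity=80,contact_N=15);print(jig())
print(arm.servo_line(W(-128,125,35),velocity=25,contact_N=14));print(jig())
E
```

```text
1.5707963267948966 [ 0.60372083  0.40294784 -0.91219756  1.55774267  0.32415055  1.34081431
 -0.36577678]
-1.5707963267948966 [ 0.8507534   0.66384828 -1.38965346  1.54756145  0.65440929  1.47798966
  2.55740519]
t 3.5 pos [-199.4  124.9   35.7] F [0.2 0.2 0.3]
t 4.3 pos [-150.2  125.1   34.9] F [-0.7  0.4  0.6]
True
t 4.9 pos [-138.5  125.    34.2] F [ 0.3 -0.7  0.5]
```

```bash
python3 - <<'E'
from h import *
print(arm.servo_line(W(-126,125,35),velocity=15,contact_N=18));print(jig())
arm.pause(.2);print(jig())
arm.servo_line(W(-160,125,35),velocity=100)
from workcell import capture
im=capture("top")
arm.servo_line(W(-160,125,150),velocity=200)
im2=capture("top")
c=lambda i:cv2.convertScaleAbs(cv2.resize(i[140:240,205:405,::-1],None,fx=4,fy=4,interpolation=cv2.INTER_CUBIC),alpha=1.6)
cv2.imwrite("pics/crop2.png",c(im))
E
```

```text
True
t 5.3 pos [-138.7  125.    33.1] F [ 0.1 -0.1  0. ]
t 5.5 pos [-138.9  125.    32.9] F [-0.2  0.1  0.2]
```

View pics/crop2.png

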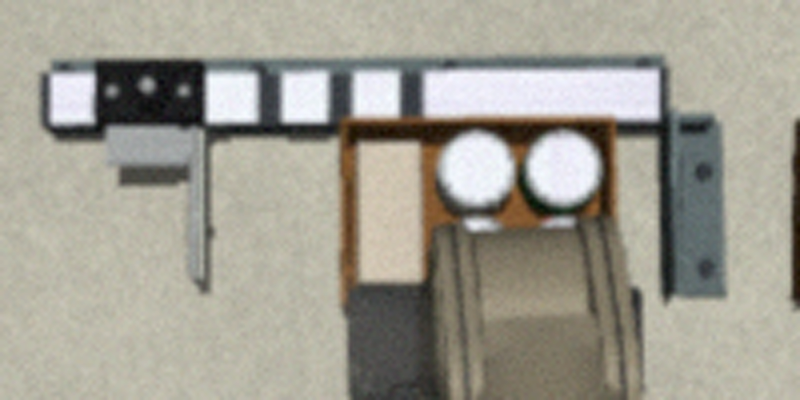

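The tray is now flat against the fence and square, with its left edge at crop px 341 and right edge at 614, about 36 mm short of the end plate. Next I'll push it towards the end plate.

```bash
python3 - <<'E'
from h import *
arm.movep(W(-68,258,170),rot(np.pi/2))
arm.servo_line(W(-68,258,37),velocity=120);print(jig())
print(arm.servo_line(W(-68,210,37),velocity=60,contact_N=15));print(jig())
print(arm.servo_line(W(-68,190,37),velocity=20,contact_N=15));print(jig())
print(arm.servo_line(W(-68,186,37),velocity=15,contact_N=15));print(jig())
arm.servo_line(W(-68,250,37),velocity=120)
arm.servo_line(W(-68,250,150),velocity=200)
arm.movep(W(-200,105,150),rot())
arm.servo_line(W(-200,105,35),velocity=150)
arm.servo_line(W(-146,105,35),velocity=80,contact_N=15);print(jig())
print(arm.servo_line(W(-126,105,35),velocity=20,contact_N=15));print(jig())
arm.servo_line(W(-200,105,35),velocity=100)
arm.servo_line(W(-200,105,150),velocity=200);print(jig())
E
```

```text
t 9.1 pos [-67.4 258.1  37.8] F [ 1.  -0.4  0.5]
False
t 10.0 pos [-68.1 210.1  37. ] F [ 0.2  0.3 -0.2]
True
t 10.8 pos [-68.4 196.2  36.7] F [0.4 1.  0.3]
True
t 11.2 pos [-68.9 196.5  36.3] F [0.4 1.2 0.5]
t 15.3 pos [-146.4  105.    34.9] F [ 0.2  0.1 -0.9]
True
t 15.9 pos [-138.6  105.    34.1] F [0.4 0.1 0.2]
t 17.4 pos [-200.4  105.1  149. ] F [-0.1 -0.3 -0.9]
```

Tray contact at jig y ≈ 196 puts my jig origin about 3 mm off in y, which is consistent with the tray being home. Now I'll push the guide in small steps and read the force.

```bash
python3 - <<'E'
from h import *
def F(): return float(np.array(sensors.get_obs()["wrist_force"])@ey)
arm.movep(W(-66,352,170),rot()); hand.gripper_close()
arm.servo_line(W(-66,352,42),velocity=130);print(jig())
arm.servo_line(W(-66,285,42),velocity=60,contact_N=25);print(jig())
y=285;L=[]
while y>236:
    y-=2; 
    if arm.servo_line(W(-66,y,42),velocity=20,contact_N=25): print("stop")
    o=sensors.get_obs(); L.append((y,round(float((np.array(o["position"])-O)@ey),1),round(float(np.array(o["wrist_force"])@ey),1)))
print(L);print(jig())
E
```

```text
t 21.1 pos [-65.4 352.2  42.9] F [0.5 0.5 0.5]
t 22.4 pos [-65.9 284.6  42. ] F [-0.   0.4  0.6]
[(283, 282.7, 1.1), (281, 280.6, 1.9), (279, 278.5, 1.4), (277, 276.5, 1.3), (275, 274.6, 1.6), (273, 272.5, 1.4), (271, 270.5, 1.5), (269, 268.6, 1.0), (267, 266.3, 1.1), (265, 264.2, 0.6), (263, 262.6, -0.3), (261, 260.8, 0.6), (259, 258.8, -0.2), (257, 257.0, 0.2), (255, 256.7, 5.0), (253, 256.3, 9.8), (251, 255.6, 13.2), (249, 253.6, 12.2), (247, 249.2, 4.9), (245, 245.6, 3.6), (243, 242.8, 2.6), (241, 240.4, 1.1), (239, 238.5, 2.6), (237, 236.5, 1.1), (235, 234.6, 1.8)]
t 28.7 pos [-66.  234.6  42. ] F [-1.1  1.8  1. ]
```

Notch 1 released: the guide was seated with the TCP at y ≈ 257, so notch 2 should seat at ≈ 207.

```bash
python3 - <<'E'
from h import *
from workcell import capture
y=234;L=[]
arm.servo_line(W(-66,218,42),velocity=25,contact_N=25)
y=218
while y>207:
    y-=1.5; arm.servo_line(W(-66,y,42),velocity=15,contact_N=15)
    o=sensors.get_obs(); L.append((y,round(float((np.array(o["position"])-O)@ey),1),round(float(np.array(o["wrist_force"])@ey),1)))
    if L[-1][2]>4: break
print(L)
arm.servo_line(W(-66,250,42),velocity=100)
arm.servo_line(W(-66,250,200),velocity=200)
arm.movep(W(-240,330,220),rot());print(jig())
im=capture("top")
cv2.imwrite("pics/crop3.png",cv2.convertScaleAbs(cv2.resize(im[140:240,205:405,::-1],None,fx=4,fy=4,interpolation=cv2.INTER_CUBIC),alpha=1.6))
E
```

```text
[(216.5, 215.8, 0.5), (215.0, 214.2, 0.3), (213.5, 213.1, -0.0), (212.0, 211.8, 0.2), (210.5, 210.3, 0.5), (209.0, 208.8, 0.8), (207.5, 207.4, -0.1), (206.0, 206.8, 3.4)]
t 33.8 pos [-239.2  329.1  220. ] F [ 0.9 -1.  -0.1]
```

View pics/crop3.png

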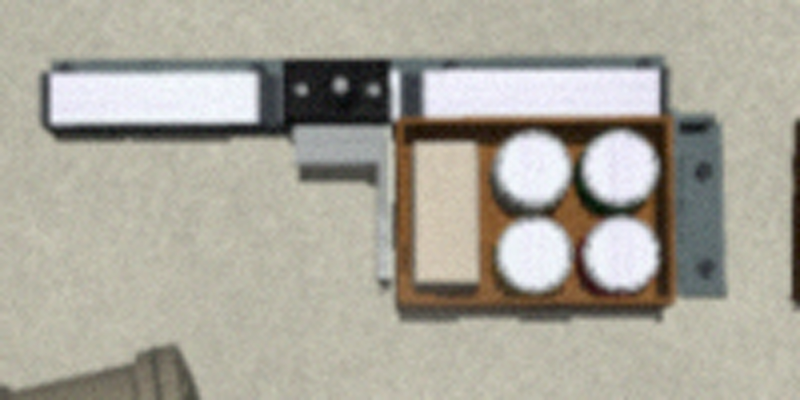

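The saddle's centre (crop px 339) sits over the middle notch (341). The tray is square in the corner, with its right edge against the end plate and its top edge along the fence, and the arm is clear.

```bash
python3 -c "
from workcell import workorder
print(workorder.job_done())"
```

```text
the job is handed in; nothing more can be done
None
```

I handed the job in at about 34 s, with the long tray pushed home against the back fence and end plate and the guide clicked into the middle (194 mm) notch. Contact forces and the last picture agree with this, but no verdict came back.

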